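# Empty the red-flagged bay of a tipping caddy

## Task

The blue twin-bay caddy tips on its stand: empty the bay beside the red flag into the steel pan. First, with the caddy still level, draw the pan out from under the caddy by its wire loop on that side until it lies under that bay, then tip the caddy over to that side until everything in the bay has slid into the pan, and last set the caddy back level. Everything in the other bay must stay in it, and the glassware and bottle standing round about must be left where they are.

Things in the scene. Friction and masses are not known exactly. Their poses are not given: they have to be found in the camera images.
- stand: Fixed stand of two aluminium plates (50 mm wide, 136 mm high) on two dark foot rails, 210 mm long and 12 mm high, 177 mm apart inside. Origin on the bench, centred between the plates. Its y axis points along the rails to its left side, its x axis away from the robot (at yaw 0 they are world y and x); the caddy's pivot line runs along its x axis, 128 mm above the origin.
- caddy (a joint): Tilt of the blue twin-bay caddy about the pivot line, rad: 0 is level, positive leans the handle to the stand's +y (left) side and lowers the left bay. Stops at +-1.7. The pivot is stiff (0.2 N m of friction): the caddy stays where it is left. Past about 1.5 the parts of the raised bay may fall out over the divider.
- caddy_floor (a point): Point on the pivot line at the middle of the caddy, level with the bay floors; turns with the caddy (axes as the stand's when level). The caddy is 164 mm long (x) and 160 mm wide (y); a 4 mm thick divider, 54 mm high, runs along x at y = 0 between a left (+y) and a right (-y) bay. The end walls are 41 mm high; the outer long sides have no wall, only the last 28 mm of floor rising 6 mm outward, so parts slide out there (or roll) once the caddy leans about 1.1 rad that way.
- handle_bar (a point): Middle of the caddy's steel handle bar: a round bar 12 mm thick, 126 mm straight along x, 90 mm above caddy_floor in the plane of the divider, open beneath (30 mm down to the divider). Push it sideways to tip the caddy.
- pan: Loose steel catch pan, 170 (x) x 130 (y) x 40 mm high, walls 3 mm, 0.35 kg, standing on the bench between the foot rails under the caddy; it slides along the stand's y axis. Its origin is at the centre of its underside.
- pan_loop_left (a point): Middle of the outer bar of the wire loop on the pan's +y end, 155 mm from the pan's centre and 35 mm above the bench. The loop is 8 mm wire lying level; its opening is 92 mm (x) by 86 mm (y), between this bar and the pan's wall, open right down to the bench.
- pan_loop_right (a point): The same on the pan's -y end.
- red_flag: Red disc, 38 mm, on a thin post on a round 36 mm foot, 101 mm high, fixed on the bench on the robot's side of the stand, beside the bay (left or right) that is to be emptied. Origin under its foot.
- green_flag: The same with a green disc, beside the bay that is to keep its parts.
- marker: Marker pen, black and red, 133 x 17 x 17 mm, long axis y, lying along the caddy in the left (+y) bay. Its origin is at the centre of its underside.
- ph_strips: Yellow flat box of test strips, 72 x 18 x 9 mm, long axis y, in the left (+y) bay. Its origin is at the centre of its underside.
- tweezers: Steel tweezers, 132 x 13 x 10 mm, long axis y, in the right (-y) bay. Its origin is at the centre of its underside.
- spoon: White porcelain spoon, 104 x 25 x 6 mm, long axis y, in the right (-y) bay. Its origin is at the centre of its underside.
- beaker: Bystander: glass beaker, 59 x 56 x 71 mm, standing near a corner of the stand. Its origin is at the centre of its underside.
- dropper: Bystander: brown dropper bottle with red cap, 37 mm across, 96 mm high, near another corner. Its origin is at the centre of its underside.
- flask: Bystander: round flask with flat bottom, 63 mm across, 125 mm high, near another corner. Its origin is at the centre of its underside.
- measuring_cylinder: Bystander: glass measuring cylinder, 45 mm across the foot, 128 mm high, near another corner. Its origin is at the centre of its underside.
There are look-alikes about, which are no part of the job. Of the things that look like the ph_strips, the middle-sized one is meant.

How it is judged:
By the outcome, as a careful person would: the job done as asked, in the order asked, and still so for the second after the job is handed in, with the robot touching nothing.
It also fails if it takes over 53 s, if anything falls off the work surface, if the arm or the gripper's body presses on something with over 40 N, if the wrist force passes 120 N, or if a joint passes its speed limit or range.

## Robot

A 7-joint arm with a two-finger parallel gripper is mounted at the origin on the work surface; the furniture and walls round the work are solid. World frame = base frame: x ahead of the robot, y to its left, z up, the work surface at z = 0. Lengths are in mm, angles in rad, forces in N, time in s.
With the tool pointing down it reaches from about 425 to 975 mm from the base axis. Payload 16.7 kg.
Tool frame: the origin (TCP) lies on the centre line of the jaws, within the pads' length; the fingertips stand 17 mm ahead of it and the grasp point (between the pads) lies 2 mm behind it; z points along the fingers, y is the direction in which the jaws open and shut (so a half turn about z gives the same grasp; the last joint's range is limited). The gripper opens to 85 mm and grips with 20 to 120 N. Pads are 22 mm wide; open, the fingers measure 114 mm over their backs; the gripper's body (76 mm by 85 mm) begins 54 mm behind the grasp point. The pads swing forward as they close: fully open they stand 13 mm farther back than shut.
Start: joints at [1.077, 0.426, 0.074, 1.606, -0.034, 1.111, -0.067], TCP at [228.123, -635.246, 248.302] pointing down, gripper open.
Joint ranges: [-2.85, 2.85], [-0.5, 2.14], [-1.23, 1.37], [0.21, 2.46], [-1.02, 4.16], [0.16, 2.05], [-2.73, 2.73]. Speed limits (rad/s): [1.89, 1.89, 2.39, 2.39, 3.01, 3.01, 3.01].

## Interface

Orientations are given as [roll, pitch, yaw] about the fixed x, y, z axes, in that order (R = Rz(yaw) Ry(pitch) Rx(roll)).
In Python, from workcell import r gives the robot as it stands.
- The arm moves only by the tool step_arm, never from a script. Its argument "deltas" is one flat list of numbers, 7 for each row, row after row: the opening, from 0 (shut) to 1 (fully open), then the shift along the tool's x, y, z in mm, then the turn, a rotation vector about the tool's x, y, z in degrees. A call has 1 to 8 rows; each row is the pose to reach, as a shift and turn from the pose measured when the call began, along the tool's axes at that moment; what a row does not reach only later rows make up. A row lasts 1/10 s, in which the tool goes at most 50 mm and 8.59 degrees, less where a joint would pass 70% of its speed; a pose out of reach is approached as far as the arm can. A call with a gripper value outside its range is refused whole. The fingers move at their own pace and stop on an object; "squeeze" is the grip in N (left out, the last holds). Time passes only in rows, so rows that repeat a pose let the fingers close. It gives the time, the measured TCP pose, the force and the opening at its end, in the units of the state.
- r.sense(): the state, without advancing time (a new reading comes with each control period).
- r.snapshot(name): name is "scene" or "top" or "wrist"; returns a dict with "color" (384x512x3 uint8, red, green, blue), "range_z" (384x512 float32, mm along the optical axis (not along the pixel's ray), 0 where there is no reading), "fx", "fy", "cx", "cy" (pixels), "pose" (4x4, takes a point from camera to world coordinates); the wrist camera has in their place "mount" (4x4, takes a point from camera to tool coordinates, whose origin is the TCP and whose axes are the flange's). Camera axes: x right, y down, z forward; pixel columns grow to the right and rows downward; lengths in mm; the calibration is good to about 2 mm. A picture is of the moment at which its call begins: read the wrist's pose just before it.
- r.hand_in(): hands the job in, once; it reports no verdict.
The state is a dict: "clock": time; "qpos": joint angles; "joint_velocities": joint speeds; "joint_efforts": joint torques, N m; "tcp_pos": TCP position; "tcp_rot": TCP orientation; "ft_force": force on the tool from outside, world axes, zero at the start; "moment": the same for the moment, N m; "gripper_width": opening from 0.0 (shut) to 1.0 (fully open).
Only numpy, scipy, OpenCV 4.12 (cv2) and the standard library are available. Lean on these libraries where they do the work, as an engineer would, in place of code of your own. Each camera call takes 0.05 s, during which the arm holds its last target.

## Working session

There is one attempt and no reset: what is moved stays moved. The work goes in short steps, Python scripts to look and compute and a tool call to move; the robot and the scene stay as the last step left them, time stands still between calls to the robot, and variables do not carry over. Pictures are saved under pics/ and viewed, and the job is handed in when it is done.

Besides the shell and the picture viewer there is one more tool, called after "Emit:" by a JSON object that holds its "name" and its "arguments", one argument or row to a line. step_arm: Moves the arm, as the interface text tells. Its arguments: {"type":"object","properties":{"deltas":{"type":"array","items":{"type":"number"}},"squeeze":{"type":"number"}},"required":["deltas"]}

```bash
ls; mkdir -p pics
python3 - <<'E'
from workcell import r
import cv2,pickle
print(r.sense())
for n in("scene","top"):
    s=r.snapshot(n); pickle.dump(s,open(f'{n}0.pkl','wb'))
    cv2.imwrite(f'pics/{n}0.png',cv2.resize(s['color'][:,:,::-1],(800,600)))
    print(n,s['fx'],s['fy'],s['cx'],s['cy'],s['pose'])
E
```

```text
pics
{'clock': 0.0, 'qpos': array([ 1.07650229,  0.42674091,  0.07384752,  1.60658653, -0.03411205,
        1.11074953, -0.06709244]), 'joint_velocities': array([ 4.97404212e-04,  1.78609977e-03, -2.66618093e-05, -3.52736278e-04,
        1.64267608e-03, -1.09660169e-03, -9.98740629e-04]), 'joint_efforts': array([ 7.58007100e-04, -9.49816847e+01,  3.76084685e+00, -4.63504028e+01,
        1.91953406e-02,  1.02536808e-02,  2.77274694e-05]), 'tcp_pos': array([ 228.0119205 , -634.94128698,  247.6135504 ]), 'tcp_rot': array([-3.14037025e+00,  7.93248894e-05,  3.44768316e-01]), 'ft_force': array([ 0.55453851,  0.72566251, -0.79543946]), 'moment': array([-0.04400373,  0.02220931,  0.04476082]), 'gripper_width': 1.0025492227372987}
scene 353.54410630270195 353.54410630270195 258.67587890331953 192.84807084974574 [[ 7.93298814e-01 -2.53899715e-01  5.53364190e-01  7.39361652e+01]
 [-6.08832395e-01 -3.31313587e-01  7.20801236e-01 -4.98648122e+02]
 [ 3.25846609e-04 -9.08716810e-01 -4.17413048e-01  4.92036276e+02]
 [ 0.00000000e+00  0.00000000e+00  0.00000000e+00  1.00000000e+00]]
top 390.72984025581724 390.72984025581724 254.33772124569757 193.75222117068492 [[-1.24029813e-02 -9.88646894e-01  1.49744734e-01  4.26791096e+02]
 [-9.99345644e-01  7.16734269e-03 -3.54529613e-02  1.36711180e+02]
 [ 3.39771882e-02 -1.50086470e-01 -9.88088864e-01  9.87120415e+02]
 [ 0.00000000e+00  0.00000000e+00  0.00000000e+00  1.00000000e+00]]
```

View pics/scene0.png

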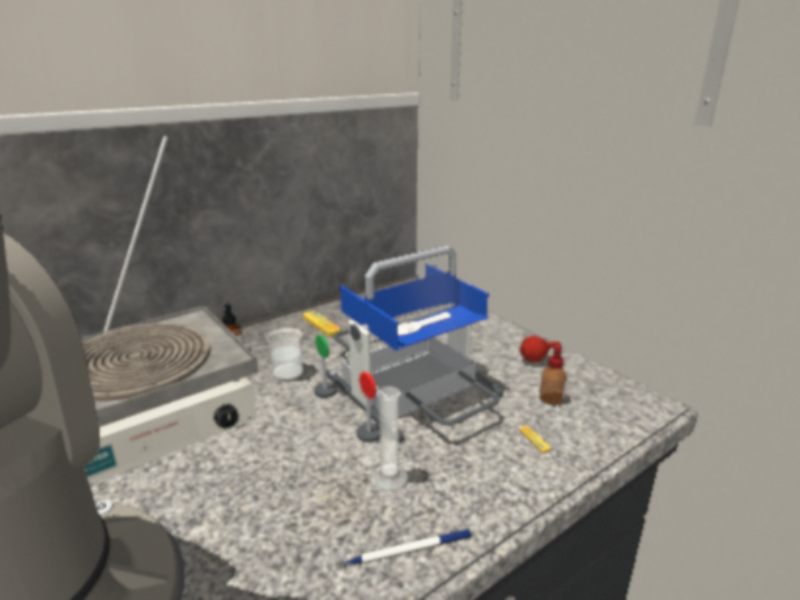

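View pics/top0.png

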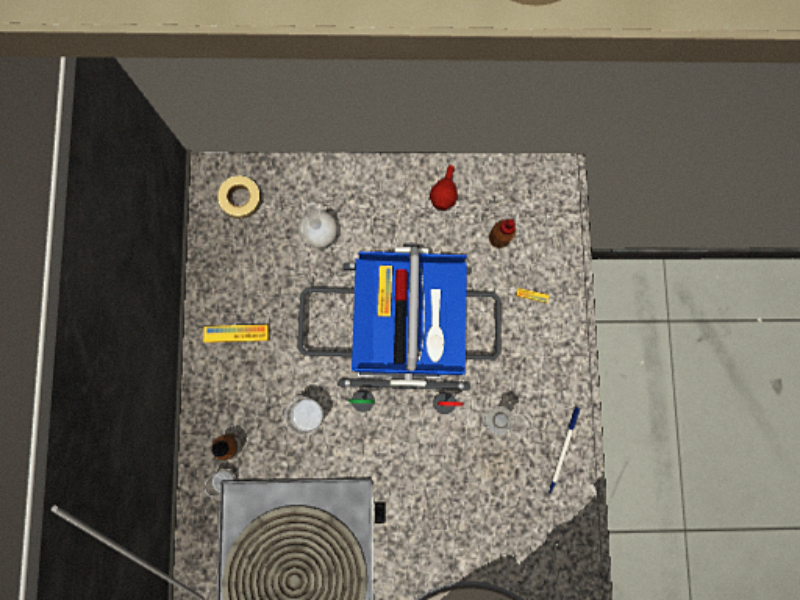

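The red flag is at top (450,403), on the −y (right) side, so the right bay with the spoon gets emptied and I pull the right loop (498,325). Strip look-alikes in the top view: small (532,295), middle-sized (385,290) in the caddy's left bay, and large (235,333). The one in the bay is the one meant, and it has to stay where it is.

```bash
cat > h.py <<'E'
import numpy as np,pickle,cv2
def world(s,P=None):
    z=s['range_z'].astype(float);v,u=np.indices(z.shape)
    c=np.stack([(u-s['cx'])/s['fx']*z,(v-s['cy'])/s['fy']*z,z,np.ones_like(z)],-1)
    return (c@(s['pose'] if P is None else P).T)[...,:3]
def px(s,p):
    c=np.linalg.inv(s['pose'])@np.r_[p,1]
    return c[0]/c[2]*s['fx']+s['cx'],c[1]/c[2]*s['fy']+s['cy']
E
python3 - <<'E'
from h import *
np.set_printoptions(suppress=True,precision=1)
s=pickle.load(open('top0.pkl','rb'));W=world(s)
hsv=cv2.cvtColor(s['color'],cv2.COLOR_RGB2HSV)
k=1.5625
for n,u,v in [('bar far',414,258),('bar mid',413,300),('bar near',412,360),('loopR',498,325),('loopR far c',496,296),('loopR near c',496,352),('loopL',303,320),('loopL f',304,293),('loopL n',303,350),('red',450,404),('green',362,401),('beaker',306,413),('cyl',500,420),('drop',505,232),('flask',318,228),('spoon',436,340),('rim R far',465,257),('rim R near',465,370),('rim L far',360,257),('rim L near',356,368)]:
    u,v=int(u/k),int(v/k); print(n,W[v-1:v+2,u-1:u+2].reshape(-1,3)[:9:2].tolist() if 'loop' in n else W[v,u])
# handle bar points
m=(W[...,2]>195)&(W[...,2]<245)&(W[...,0]>450)&(abs(W[...,1])<200)
p=W[m];print('bar n',len(p),p.min(0),p.max(0),np.median(p,0))
c=p-p.mean(0);print(p.mean(0),np.linalg.svd(c,full_matrices=False)[2][0])
b=(hsv[...,0]>105)&(hsv[...,0]<130)&(hsv[...,1]>150)&(W[...,2]>80)
p=W[b];print('blue',p.min(0),p.max(0))
rr=cv2.minAreaRect(p[:,:2].astype(np.float32));print(rr)
im=s['color'][140:270,180:340,::-1];cv2.imwrite('pics/c0.png',cv2.resize(im,None,fx=5,fy=5,interpolation=cv2.INTER_CUBIC)[:600,:800])
E
```

```text
bar far [600.3  89.3 224.9]
bar mid [546.1  90.  221.9]
bar near [471.2  93.  217.7]
loopR [[540.8232952204261, -58.41858807437268, 1.1483983213033753], [536.2367396962387, -55.577825731367, 40.44626416074664], [533.9977058981742, -53.385186917038794, 38.61402110293943], [535.9455050404385, -58.692960929514186, -1.191415135009379], [531.4210252752545, -55.60757130892313, 39.389939394912744]]
loopR far c [[583.6830548288615, -50.06885524000856, 39.520298464593225], [590.6276063148728, -63.57704486356158, -2.635124332516739], [581.4300189582825, -52.79613002994702, 37.86449999243598], [579.183261130575, -50.5135658246941, 36.33943231646913], [579.0415273699833, -55.36862031076464, 37.008558449943735]]
loopR near c [[497.57758938638915, -54.63643405880978, -0.7187319291000449], [494.7960445725545, -52.16786586963835, 37.418065400004025], [492.323346141498, -49.4629472827981, 38.21251694715136], [489.88373381627923, -46.84254213967, 38.604732622087454], [489.7402205055261, -51.47016469459629, 40.019281014946614]]
loopL [[548.9368939901135, 254.88751901811753, 38.064406852556544], [549.08
[... 707 characters left out ...]
92, 37.19630042122401], [498.0734213437617, 258.9094047862675, 0.6542399979765605], [495.1639055854563, 249.2064098512942, 40.25494779810447]]
red [414.6  31.1 100.8]
green [420.7 158.9  99.8]
beaker [402.6 245.7  41.4]
cyl [390.2 -47.4  66. ]
drop [677.8 -65.3  67.6]
flask [686.4 226.4  66.8]
spoon [504.1  52.6 133.8]
rim R far [614.5  14.9 170.4]
rim R near [462.2  13.9 132.6]
rim L far [620.5 159.2 147.6]
rim L near [464.4 165.4 168.3]
bar n 2707 [ 459.7 -200.   195.1] [841.9 199.9 244.9] [839.   45.  221.9]
[786.6  17.7 220.9] [-0.8  0.6  0. ]
blue [426.8   7.  123.3] [622.4 171.  987.1]
((523.0269775390625, 90.02125549316406), (158.81436157226562, 196.28085327148438), 87.55458068847656)
```

View pics/c0.png

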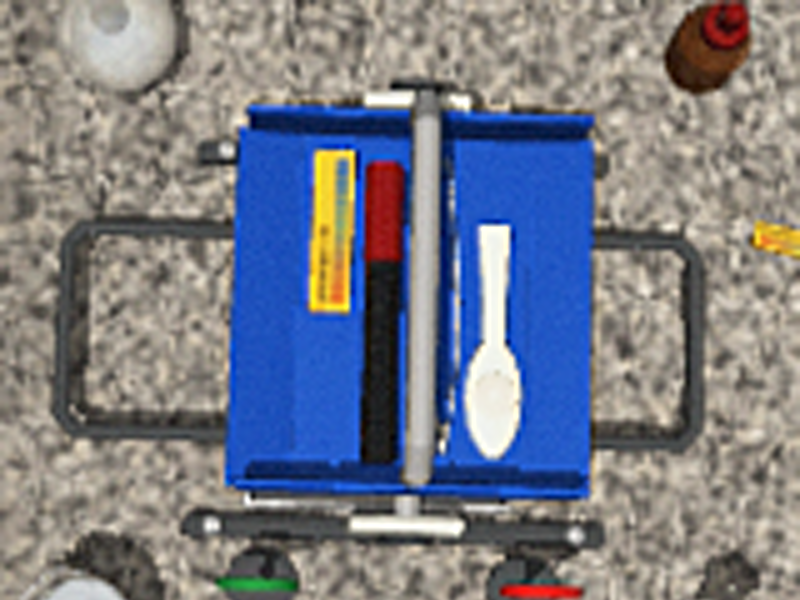

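```bash
cat >> h.py <<'E'
from scipy.spatial.transform import Rotation as Ro
def delta(st,p,rpy):
    R0=Ro.from_euler('xyz',st['tcp_rot']);R1=Ro.from_euler('xyz',rpy)
    d=R0.inv().apply(np.array(p)-st['tcp_pos']); w=(R0.inv()*R1).as_rotvec(degrees=True)
    return np.round(d,1),np.round(w,2)
E
python3 - <<'E'
from h import *
np.set_printoptions(suppress=True,precision=2)
s=pickle.load(open('top0.pkl','rb'));s2=pickle.load(open('scene0.pkl','rb'))
hsv=cv2.cvtColor(s['color'],cv2.COLOR_RGB2HSV)
W=world(s)
def fit(n,m):
    p=W[m];c=p.mean(0);d=np.linalg.svd(p-c,full_matrices=False)[2][0];d*=np.sign(d[np.argmax(abs(d))])
    print(n,m.sum(),c,p.min(0),p.max(0),d)
X,Y,Z=W[...,0],W[...,1],W[...,2]
fit('bar',(X>475)&(X<600)&(abs(Y-91)<14)&(Z>205)&(Z<235))
fit('loopR',(X>500)&(X<575)&(abs(Y+54)<14)&(Z>25)&(Z<50))
fit('loopL',(X>505)&(X<580)&(abs(Y-251)<14)&(Z>25)&(Z<50))
fit('caddy',(X>455)&(X<630)&(Y>0)&(Y<180)&(Z>118)&(Z<190))
fit('spoon',(X>470)&(X<600)&(Y>30)&(Y<80)&(Z>110)&(Z<145)&(hsv[...,1]<60))
from workcell import r
print(delta(r.sense(),[539,-55,160],[np.pi,0,-.028]))
W=world(s2);X,Y,Z=W[...,0],W[...,1],W[...,2]
fit('bar s',(X>475)&(X<600)&(abs(Y-91)<14)&(Z>205)&(Z<235))
fit('loopR s',(X>500)&(X<575)&(abs(Y+54)<14)&(Z>25)&(Z<50))
E
```

```text
bar 373 [536.96  89.53 222.46] [476.65  80.93 216.15] [599.49  96.97 227.04] [ 1.   -0.04  0.  ]
loopR 97 [540.33 -55.93  37.4 ] [502.11 -60.1   31.71] [574.57 -51.96  43.  ] [ 1.   -0.02 -0.02]
loopL 98 [542.22 253.67  38.24] [505.09 249.87  32.52] [578.88 257.66  45.  ] [ 1.   -0.04  0.  ]
caddy 5077 [541.77  89.83 134.31] [455.     7.03 123.34] [629.83 171.   185.12] [ 0.99 -0.16  0.02]
spoon 383 [519.13  56.13 132.87] [473.68  43.11 126.3 ] [593.78  79.53 140.42] [ 1.   -0.04 -0.  ]
(array([ 488.7, -440.6,   88.2]), array([-0.06,  0.02, 21.36]))
bar s 251 [534.98  84.08 220.97] [475.18  78.36 213.06] [599.4  92.8 226.2] [ 1.   -0.04 -0.  ]
loopR s 103 [536.38 -59.32  38.33] [500.83 -63.06  33.7 ] [573.76 -53.73  41.23] [ 1.   -0.02 -0.01]
```

Emit:
{"name": "step_arm", "arguments": {
  "deltas": [0.5,245,-220,20,0,0,21.8,0.5,245,-220,20,0,0,21.8,0.5,245,-220,20,0,0,21.8,0.5,489,-440,40,0,0,21.8,0.5,489,-440,40,0,0,21.8,0.5,489,-440,40,0,0,21.8,0.5,489,-440,40,0,0,21.8,0.5,489,-440,40,0,0,21.8]
}}

```text
clock: 0.9
tcp_pos: [416.9, -282.7, 223.9]
tcp_rot: [-3.141, 0.001, -0.036]
ft_force: [0.9, -0.9, 0.4]
gripper_width: 0.501
```

Run:
```python
from h import *
from workcell import r
s=r.sense();print(s['clock'],s['tcp_pos'],s['tcp_rot'],s['ft_force'],s['gripper_width'])
print(delta(s,[538,-56,130],[np.pi,0,-.035]))
```

```text
0.9 [ 416.93736979 -282.73007883  223.85314679] [-3.14064385e+00  5.00124453e-04 -3.57443399e-02] [ 0.9146805  -0.92080575  0.41763416] 0.5011944831376488
(array([ 112.9, -230.8,   94. ]), array([-0.05,  0.03, -0.04]))
```

Emit:
{"name": "step_arm", "arguments": {
  "deltas": [0.5,113,-231,70,0,0,0,0.5,113,-231,70,0,0,0,0.5,113,-231,70,0,0,0,0.5,113,-231,70,0,0,0,0.5,113,-231,70,0,0,0,0.5,113,-231,70,0,0,0,0.5,113,-231,70,0,0,0,0.5,113,-231,70,0,0,0]
}}

```text
clock: 1.7
tcp_pos: [537.7, -56.0, 153.7]
tcp_rot: [-3.141, 0.001, -0.035]
ft_force: [-0.5, -1.4, -0.7]
gripper_width: 0.501
```

Run:
```python
from h import *
from workcell import r
np.set_printoptions(suppress=True,precision=2)
s=r.sense();print(s['clock'],s['tcp_pos'],s['tcp_rot'],s['ft_force'],s['gripper_width'])
w=r.snapshot('wrist');pickle.dump(w,open('w1.pkl','wb'))
cv2.imwrite('pics/w1.png',cv2.resize(w['color'][:,:,::-1],(800,600)))
T=np.eye(4);T[:3,:3]=Ro.from_euler('xyz',s['tcp_rot']).as_matrix();T[:3,3]=s['tcp_pos']
W=world(w,T@w['mount']);X,Y,Z=W[...,0],W[...,1],W[...,2]
m=(X>505)&(X<570)&(abs(Y+56)<16)&(Z>25)&(Z<50)
p=W[m];print(m.sum(),p.mean(0),p.min(0),p.max(0),np.linalg.svd(p-p.mean(0),full_matrices=False)[2][0])
m=(X>480)&(X<610)&(Y<0)&(Y>-75)&(Z>25)&(Z<45);p=W[m];print(p.min(0),p.max(0))
```

```text
1.7 [537.74 -56.01 153.66] [-3.14  0.   -0.04] [-0.54 -1.43 -0.74] 0.5011812593583228
718 [539.01 -57.42  36.7 ] [505.03 -62.25  32.78] [569.93 -52.67  39.2 ] [-1.    0.04  0.  ]
[481.32 -62.46  32.43] [589.79  -0.11  39.57]
```

View pics/w1.png

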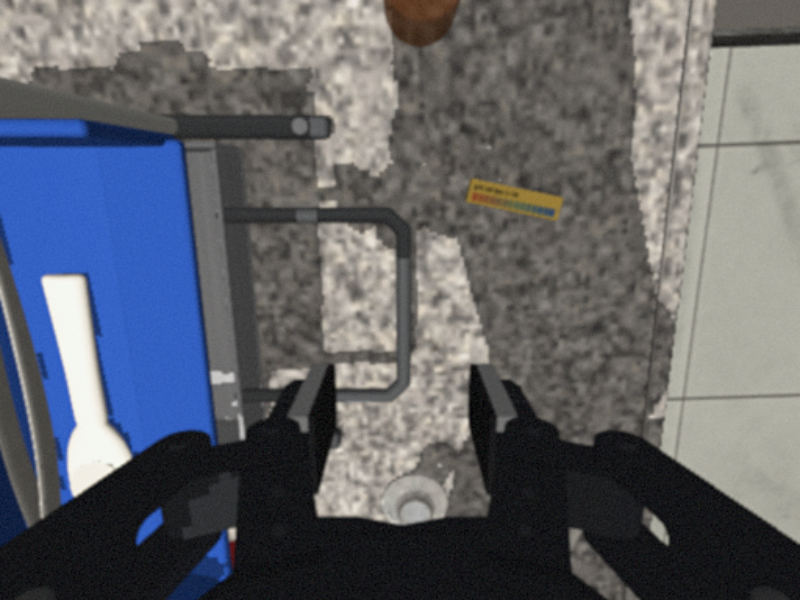

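The loop bar (403,300) sits between the open fingers and the opening below is clear. Going down and gripping.

Emit:
{"name": "step_arm", "arguments": {
  "deltas": [0.5,0,1.3,45,0,0,0,0.5,0,1.3,85,0,0,0,0.5,0,1.3,118,0,0,0,0.5,0,1.3,118,0,0,0,0,0,1.3,118,0,0,0,0,0,1.3,118,0,0,0,0,0,1.3,118,0,0,0,0,0,1.3,118,0,0,0],
  "squeeze": 40
}}

```text
clock: 2.55
tcp_pos: [538.6, -58.5, 37.5]
tcp_rot: [-3.142, -0.002, -0.037]
ft_force: [0.9, -3.5, 4.1]
gripper_width: 0.074
```

Emit:
{"name": "step_arm", "arguments": {
  "deltas": [0,0,6,0,0,0,0,0,0,15,0,0,0,0,0,0,25,0,0,0,0,0,0,35,0,0,0,0,0,0,45,0,0,0,0,0,0,55,0,0,0,0,0,0,63,0,0,0,0,0,0,66,0,0,0,0]
}}

```text
clock: 3.35
tcp_pos: [536.0, -125.7, 37.4]
tcp_rot: [3.141, -0.002, -0.038]
ft_force: [0.2, 2.6, 1.1]
gripper_width: 0.073
```

Run:
```python
from h import *
from workcell import r
s=r.sense();print(s['clock'],s['tcp_pos'],s['tcp_rot'],s['ft_force'],s['gripper_width'])
t=r.snapshot('top');pickle.dump(t,open('t2.pkl','wb'))
cv2.imwrite('pics/t2.png',cv2.resize(t['color'][130:300,140:380,::-1],None,fx=3.3,fy=3.3))
```

```text
3.35 [ 535.97654945 -125.70412031   37.44317426] [ 3.14146224e+00 -1.69443590e-03 -3.81774605e-02] [0.23855794 2.60928265 1.11816157] 0.07317845756050832
```

View pics/t2.png

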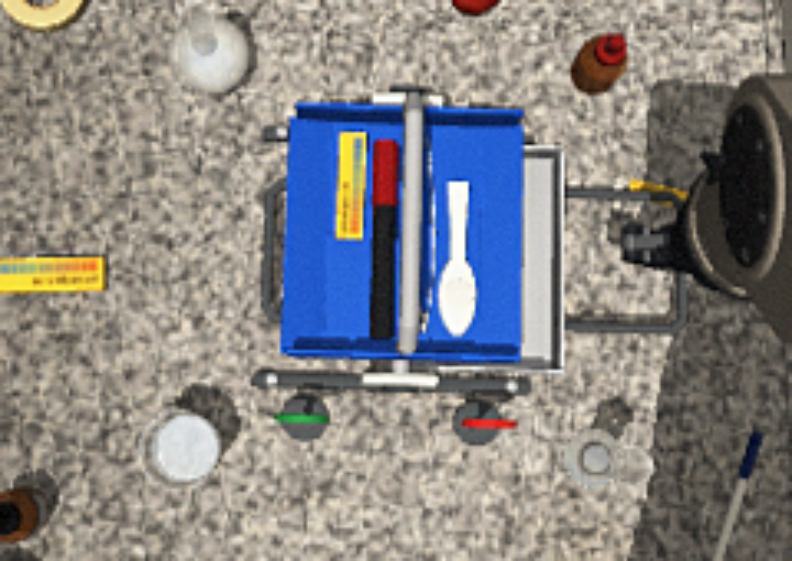

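Emit:
{"name": "step_arm", "arguments": {
  "deltas": [0.4,0,0,0,0,0,0,0.4,0,0,0,0,0,0,0.4,0,0,0,0,0,0,0.4,0,0,-45,0,0,0,0.4,0,0,-90,0,0,0,0.4,0,0,-140,0,0,0,0.4,0,0,-190,0,0,0,0.4,0,0,-240,0,0,0]
}}

```text
clock: 4.2
tcp_pos: [535.1, -125.3, 279.7]
tcp_rot: [3.141, -0.002, -0.038]
ft_force: [0.7, -0.3, 0.6]
gripper_width: 0.396
```

Run:
```python
from h import *
from workcell import r
s=r.sense();print(s['clock'],s['tcp_pos'],s['tcp_rot'],s['ft_force'],s['gripper_width'])
print(delta(s,[537,88,310],[np.pi,0,-.036]))
t=r.snapshot('top');W=world(t);X,Y,Z=W[...,0],W[...,1],W[...,2]
m=(X>475)&(X<600)&(abs(Y-91)<14)&(Z>205)&(Z<235);print(m.sum(),W[m].mean(0))
```

```text
4.2 [ 535.11534901 -125.29648145  279.71436449] [ 3.14124694e+00 -1.89572585e-03 -3.76185051e-02] [ 0.69385873 -0.28156315  0.57086118] 0.395966621878345
(array([  -6.1, -213.2,  -30.4]), array([ 0.02, -0.11, -0.09]))
374 [536.58012154  89.56888778 222.5370148 ]
```

Emit:
{"name": "step_arm", "arguments": {
  "deltas": [0.4,-2,-40,-25,0,0,0,0.4,-6,-80,-30,0,0,0,0.4,-6,-130,-30,0,0,0,0.4,-6,-180,-30,0,0,0,0.4,-6,-213,-30,0,0,0,0.4,-6,-213,-30,0,0,0,0.4,-6,-213,-30,0,0,0]
}}

```text
clock: 4.95
tcp_pos: [539.5, 88.3, 317.3]
tcp_rot: [3.14, -0.011, -0.036]
ft_force: [0.4, -0.1, -0.1]
gripper_width: 0.402
```

Run:
```python
from h import *
from workcell import r
np.set_printoptions(suppress=True,precision=2)
s=r.sense();print(s['clock'],s['tcp_pos'],s['tcp_rot'],s['ft_force'],s['gripper_width'])
w=r.snapshot('wrist');pickle.dump(w,open('w3.pkl','wb'))
cv2.imwrite('pics/w3.png',cv2.resize(w['color'][:,:,::-1],(800,600)))
T=np.eye(4);T[:3,:3]=Ro.from_euler('xyz',s['tcp_rot']).as_matrix();T[:3,3]=s['tcp_pos']
W=world(w,T@w['mount']);X,Y,Z=W[...,0],W[...,1],W[...,2]
m=(X>480)&(X<600)&(abs(Y-88)<16)&(Z>208)&(Z<235)
p=W[m];print(m.sum(),p.mean(0),p.min(0),p.max(0),np.linalg.svd(p-p.mean(0),full_matrices=False)[2][0])
```

```text
4.95 [539.52  88.26 317.31] [ 3.14 -0.01 -0.04] [ 0.44 -0.14 -0.05] 0.4024232461699302
2375 [544.74  87.67 221.31] [480.03  79.82 215.04] [599.97  95.4  224.34] [-1.    0.04  0.  ]
```

View pics/w3.png

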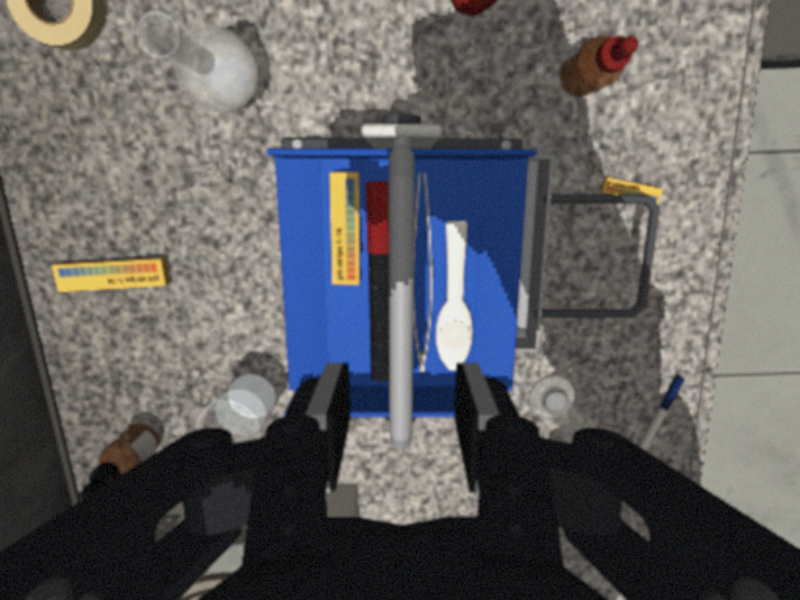

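Run:
```python
from h import *
from workcell import r
print(delta(r.sense(),[538,88,218],[np.pi,0,-.036]))
```

```text
(array([-2.8, -1. , 99.3]), array([ 0.12, -0.64, -0.1 ]))
```

Emit:
{"name": "step_arm", "arguments": {
  "deltas": [0.4,-1,0,40,0,-0.6,0,0.4,-2,0,75,0,-0.6,0,0.4,-3,0,99,0,-0.6,0,0.2,-3,0,99,0,-0.6,0,0.2,-3,0,99,0,-0.6,0,0.2,-3,0,99,0,-0.6,0]
}}

```text
clock: 5.6
tcp_pos: [538.6, 86.7, 219.9]
tcp_rot: [3.14, -0.003, -0.039]
ft_force: [-0.1, 0.3, 0.3]
gripper_width: 0.199
```

Run:
```python
from h import *
from workcell import r
s=r.sense();print(s['clock'],s['tcp_pos'],s['tcp_rot'],s['ft_force'],s['gripper_width'])
for a in np.arange(.15,1.41,.1): print(round(a,2),delta(s,[538-88*np.sin(a)*.036,88-90*np.sin(a),128+90*np.cos(a)],[np.pi,0,-.036]))
```

```text
5.6 [538.63708867  86.69408954 219.9080036 ] [ 3.13980008e+00 -2.81266267e-03 -3.85081729e-02] [-0.14136477  0.2847804   0.26857763] 0.1993810176942327
0.15 (array([-0.7, 12.2,  2.9]), array([ 0.1 , -0.16, -0.14]))
0.25 (array([-0.6, 21. ,  4.7]), array([ 0.1 , -0.16, -0.14]))
0.35 (array([-0.6, 29.6,  7.4]), array([ 0.1 , -0.16, -0.14]))
0.45 (array([-0.6, 37.9, 10.9]), array([ 0.1 , -0.16, -0.14]))
0.55 (array([-0.6, 45.8, 15.3]), array([ 0.1 , -0.16, -0.14]))
0.65 (array([-0.6, 53.2, 20.4]), array([ 0.1 , -0.16, -0.14]))
0.75 (array([-0.6, 60.1, 26.2]), array([ 0.1 , -0.16, -0.14]))
0.85 (array([-0.6, 66.3, 32.6]), array([ 0.1 , -0.16, -0.14]))
0.95 (array([-0.6, 71.9, 39.7]), array([ 0.1 , -0.16, -0.14]))
1.05 (array([-0.6, 76.8, 47.3]), array([ 0.1 , -0.16, -0.14]))
1.15 (array([-0.6, 80.8, 55.3]), array([ 0.1 , -0.16, -0.14]))
1.25 (array([-0.6, 84.1, 63.7]), array([ 0.1 , -0.16, -0.14]))
1.35 (array([-0.6, 86.5, 72.4]), array([ 0.1 , -0.16, -0.14]))
```

Emit:
{"name": "step_arm", "arguments": {
  "deltas": [0,0,-0.5,0,0,0,0,0,0,-0.5,0,0,0,0,0,0,-0.5,0,0,0,0,0,0,-0.5,0,0,0,0],
  "squeeze": 30
}}

```text
clock: 6.0
tcp_pos: [538.8, 87.0, 220.4]
tcp_rot: [3.14, -0.003, -0.039]
ft_force: [-2.0, -2.9, 3.0]
gripper_width: 0.127
```

```bash
cat > arc.py <<'E'
from h import *
from workcell import r
def plan(s,c,R,angs,f=.55,yaw=-.037):
    for a in angs:
        d=delta(s,[c[0]-R*np.sin(a)*np.sin(-yaw),c[1]-R*np.sin(a)*np.cos(yaw),c[2]+R*np.cos(a)],[np.pi+f*a,0,yaw]);print(round(a,2),*d)
E
python3 - <<'E'
from arc import *
s=r.sense();print(s['clock'],s['tcp_pos'],s['tcp_rot'],s['ft_force'],s['gripper_width'])
p=s['tcp_pos'];plan(s,[p[0],p[1],128],p[2]-128,np.arange(.05,1.4,.05))
E
```

```text
6.0 [538.83813216  86.96426349 220.42391221] [ 3.13957769 -0.00339634 -0.03880169] [-2.02716258 -2.85973131  2.96496315] 0.12700636882787106
0.05 [0.  4.6 0.1] [ 1.69 -0.2  -0.1 ]
0.1 [0.  9.2 0.5] [ 3.27 -0.2  -0.1 ]
0.15 [ 0.  13.8  1.1] [ 4.84 -0.2  -0.1 ]
0.2 [ 0.  18.4  1.9] [ 6.42 -0.2  -0.09]
0.25 [ 0.  22.9  2.9] [ 7.99 -0.2  -0.09]
0.3 [ 0.  27.3  4.2] [ 9.57 -0.2  -0.09]
0.35 [ 0.  31.7  5.7] [11.15 -0.2  -0.08]
0.4 [ 0.  36.   7.4] [12.72 -0.21 -0.08]
0.45 [ 0.  40.2  9.3] [14.3  -0.21 -0.08]
0.5 [ 0.  44.3 11.4] [15.87 -0.21 -0.08]
0.55 [ 0.  48.3 13.7] [17.45 -0.21 -0.07]
0.6 [ 0.  52.2 16.2] [19.02 -0.21 -0.07]
0.65 [ 0.  55.9 19. ] [20.6  -0.21 -0.07]
0.7 [ 0.  59.5 21.9] [22.17 -0.21 -0.06]
0.75 [ 0.  62.9 24.9] [23.75 -0.21 -0.06]
0.8 [ 0.  66.2 28.2] [25.33 -0.21 -0.06]
0.85 [ 0.  69.4 31.6] [26.9  -0.22 -0.06]
0.9 [ 0.  72.3 35.1] [28.48 -0.22 -0.05]
0.95 [ 0.  75.1 38.8] [30.05 -0.22 -0.05]
1.0 [-0.  77.7 42.6] [31.63 -0.22 -0.05]
1.05 [-0.  80.1 46.6] [33.2  -0.22 -0.04]
1.1 [-0.  82.3 50.7] [34.78 -0.22 -0.04]
1.15 [-0.  84.3 54.8] [36.36 -0.22 -0.04]
1.2 [-0.  86.  59.1] [37.93 -0.22 -0.04]
1.25 [-0.1 87.6 63.5] [ 3.951e+01 -2.200e-01 -3.000e-02]
1.3 [-0.1 88.9 67.9] [ 4.108e+01 -2.200e-01 -3.000e-02]
1.35 [-0.1 90.  72.4] [ 4.266e+01 -2.200e-01 -3.000e-02]
```

Emit:
{"name": "step_arm", "arguments": {
  "deltas": [0,0,7,0.3,2.5,0,0,0,0,13.8,1.1,4.8,0,0,0,0,22.9,2.9,8,0,0,0,0,31.7,5.7,11,0,0,0,0,40.2,9.3,14.2,0,0,0,0,48.3,13.7,17.4,0,0,0,0,55.9,19,20.6,0,0,0,0,59.5,21.9,22.2,0,0]
}}

```text
clock: 6.8
tcp_pos: [536.5, 27.2, 198.6]
tcp_rot: [-2.753, -0.003, -0.04]
ft_force: [-3.2, 4.6, 3.4]
gripper_width: 0.127
```

Run:
```python
from arc import *
s=r.sense();print(s['clock'],s['tcp_pos'],s['tcp_rot'],s['ft_force'],s['gripper_width'])
plan(s,[538.8,87,128],92.4,np.arange(.7,1.46,.05))
t=r.snapshot('top');cv2.imwrite('pics/t4.png',cv2.resize(t['color'][130:300,140:380,::-1],None,fx=3.3,fy=3.3))
```

```text
6.8 [536.52912617  27.1571155  198.64448224] [-2.75305783 -0.00322682 -0.03964532] [-3.22616232  4.57044087  3.42126866] 0.12679737787898604
0.7 [ 0.1 -0.3  0.1] [-0.2  -0.23 -0.07]
0.75 [0.1 4.  1.6] [ 1.37 -0.23 -0.07]
0.8 [0.1 8.3 3.4] [ 2.95 -0.23 -0.06]
0.85 [ 0.  12.5  5.3] [ 4.52 -0.23 -0.06]
0.9 [ 0.  16.6  7.5] [ 6.1  -0.23 -0.06]
0.95 [ 0.  20.5  9.9] [ 7.68 -0.23 -0.05]
1.0 [ 0.  24.4 12.4] [ 9.25 -0.23 -0.05]
1.05 [ 0.  28.1 15.2] [10.83 -0.23 -0.05]
1.1 [ 0.  31.7 18.1] [12.4  -0.24 -0.05]
1.15 [ 0.  35.1 21.2] [13.98 -0.24 -0.04]
1.2 [ 0.  38.4 24.5] [15.55 -0.24 -0.04]
1.25 [-0.  41.5 27.9] [17.13 -0.24 -0.04]
1.3 [-0.  44.4 31.5] [18.71 -0.24 -0.03]
1.35 [-0.  47.1 35.2] [20.28 -0.24 -0.03]
1.4 [-0.  49.7 39. ] [21.86 -0.24 -0.03]
1.45 [-0.1 52.  43. ] [ 2.343e+01 -2.400e-01 -2.000e-02]
```

View pics/t4.png

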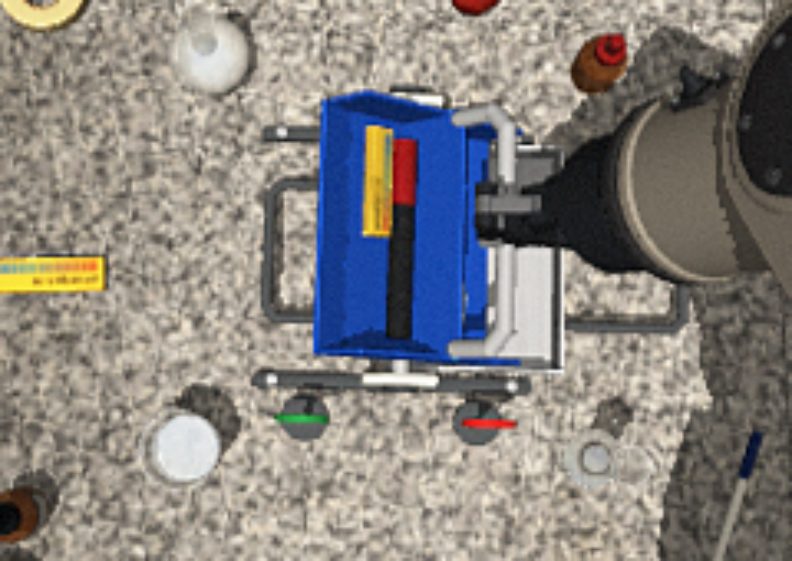

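Working as planned. I'll carry on to about 1.25 rad at a gentler pace.

Emit:
{"name": "step_arm", "arguments": {
  "deltas": [0,0,6,2.4,2,0,0,0,0,12.5,5.3,4.5,0,0,0,0,18.5,8.7,7,0,0,0,0,24.4,12.4,9.2,0,0,0,0,29.9,16.6,11.6,0,0,0,0,35.1,21.2,14,0,0,0,0,38.4,24.5,15.5,0,0,0,0,41.5,27.9,17,0,0]
}}

```text
clock: 7.65
tcp_pos: [535.5, -1.0, 156.7]
tcp_rot: [-2.454, -0.003, -0.04]
ft_force: [-2.0, 5.7, 3.0]
gripper_width: 0.126
```

Emit:
{"name": "step_arm", "arguments": {
  "deltas": [0,0,0,0,0,0,0,0,0,0,0,0,0,0,0,0,0,0,0,0,0,0,0,0,0,0,0,0,0,0,0,0,0,0,0]
}}

```text
clock: 8.15
tcp_pos: [535.5, -1.0, 156.8]
tcp_rot: [-2.455, -0.003, -0.039]
ft_force: [-2.7, -0.7, -2.1]
gripper_width: 0.127
```

Run:
```python
from arc import *
s=r.sense();print(s['clock'],s['tcp_pos'],s['tcp_rot'],s['ft_force'],s['gripper_width'])
plan(s,[538.8,87,128],92.4,np.arange(1.2,1.46,.05))
t=r.snapshot('top');a=cv2.resize(t['color'][130:300,140:380,::-1],(800,566));cv2.imwrite('pics/t5.png',a)
t=r.snapshot('scene');cv2.imwrite('pics/s5.png',cv2.resize(t['color'][140:310,180:400,::-1],(776,600),interpolation=cv2.INTER_CUBIC))
```

```text
8.15 [535.47992695  -1.01086232 156.80308957] [-2.4549844  -0.00278977 -0.03949141] [-2.65468546 -0.66670728 -2.05024323] 0.12673368529822307
1.2 [ 0.1 -4.5 -2.4] [-1.52 -0.21 -0.01]
1.25 [ 0.1 -0.5 -0. ] [ 0.05 -0.21 -0.01]
1.3 [0.1 3.3 2.6] [ 1.63 -0.21 -0.01]
1.35 [0.  7.  5.3] [ 3.2  -0.21 -0.  ]
1.4 [ 0.  10.6  8.2] [ 4.78 -0.21 -0.  ]
1.45 [ 0.  14.  11.3] [ 6.35 -0.21  0.  ]
```

View pics/t5.png

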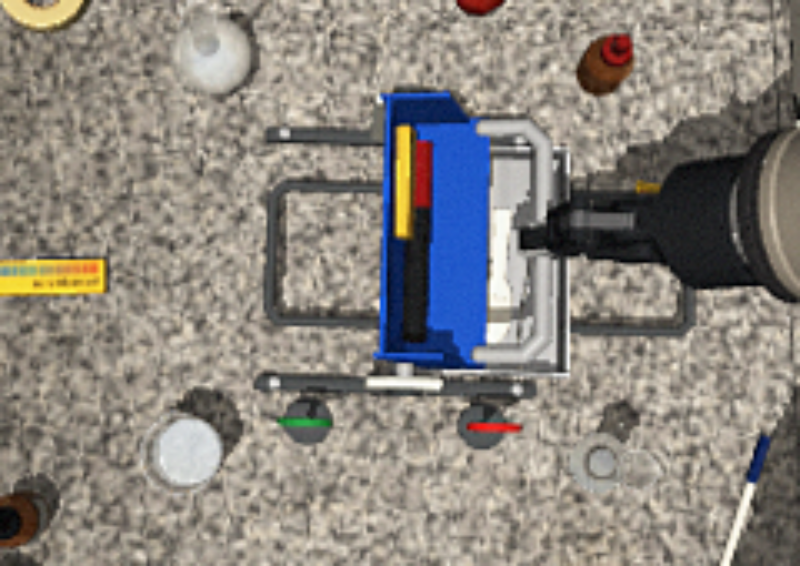

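View pics/s5.png

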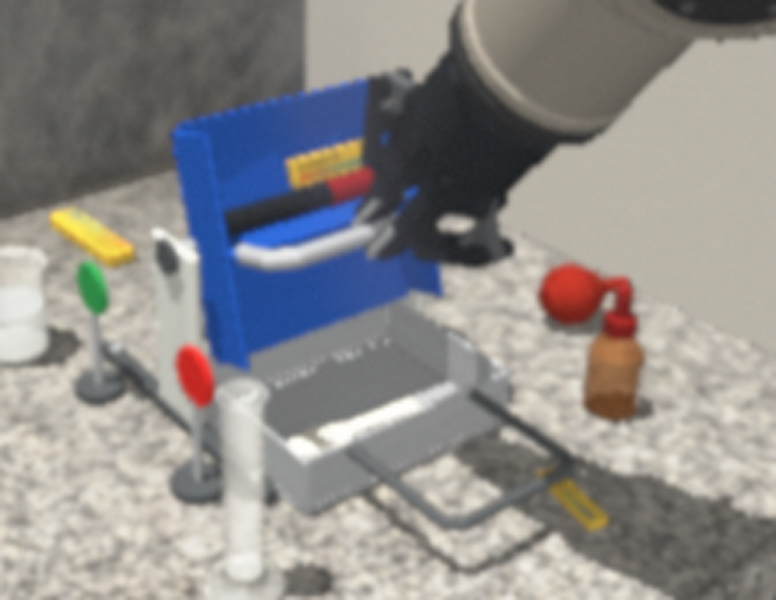

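Emit:
{"name": "step_arm", "arguments": {
  "deltas": [0,0,3.3,2.6,1.6,0,0,0,0,7,5.3,3.2,0,0,0,0,9.2,7,4.1,0,0,0,0,9.2,7,4.1,0,0,0,0,9.2,7,4.1,0,0,0,0,9.2,7,4.1,0,0,0,0,9.2,7,4.1,0,0,0,0,9.2,7,4.1,0,0]
}}

```text
clock: 9.05
tcp_pos: [535.4, -3.9, 145.6]
tcp_rot: [-2.384, -0.003, -0.039]
ft_force: [-4.0, -4.4, -1.6]
gripper_width: 0.123
```

Run:
```python
from arc import *
s=r.sense();print(s['clock'],s['tcp_pos'],s['tcp_rot'],s['ft_force'],s['gripper_width'])
plan(s,[538.8,87,128],92.4,np.arange(1.4,.5,-.1))
t=r.snapshot('top');cv2.imwrite('pics/t6.png',cv2.resize(t['color'][155:245,245:325,::-1],(533,600),interpolation=cv2.INTER_CUBIC))
t=r.snapshot('scene');cv2.imwrite('pics/s6.png',cv2.resize(t['color'][160:290,220:350,::-1],(600,600),interpolation=cv2.INTER_CUBIC))
```

```text
9.05 [535.40816738  -3.88795474 145.62837987] [-2.38414997 -0.00307516 -0.03949302] [-4.01872927 -4.4478345  -1.57944233] 0.12334086598060613
1.4 [0.  1.4 1.3] [ 0.72 -0.23  0.02]
1.3 [ 0.  -6.3 -3.8] [-2.43 -0.23  0.01]
1.2 [  0.1 -14.4  -8.2] [-5.58 -0.23  0.01]
1.1 [  0.1 -22.9 -11.7] [-8.73 -0.23 -0.  ]
1.0 [  0.1 -31.8 -14.4] [-1.189e+01 -2.300e-01 -1.000e-02]
0.9 [  0.1 -40.8 -16.2] [-1.504e+01 -2.300e-01 -1.000e-02]
0.8 [  0.1 -50.  -17. ] [-18.19  -0.23  -0.02]
0.7 [  0.1 -59.3 -16.9] [-21.34  -0.23  -0.03]
0.6 [  0.1 -68.5 -16. ] [-24.49  -0.23  -0.03]
```

View pics/t6.png

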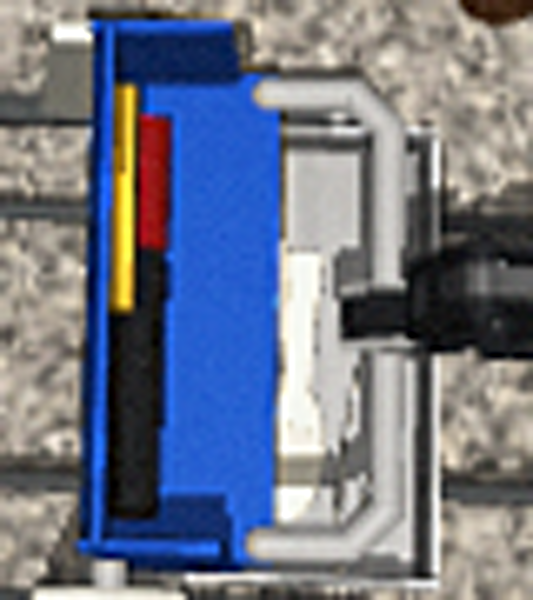

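View pics/s6.png

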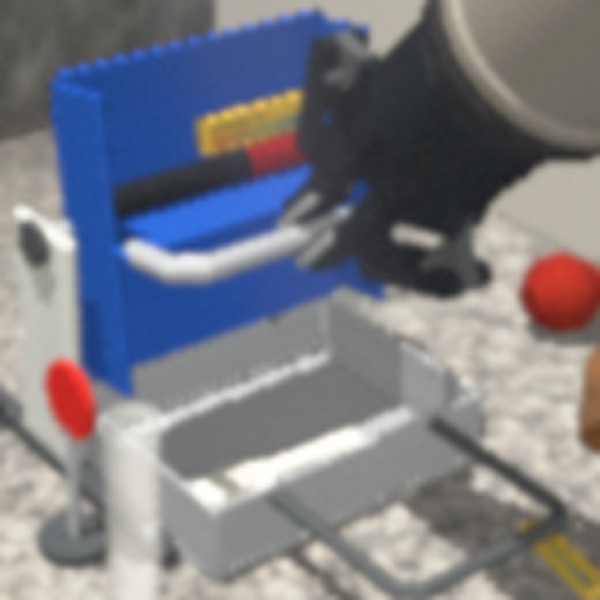

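Emit:
{"name": "step_arm", "arguments": {
  "deltas": [0,0,-6,-3.8,-2.4,0,0,0,0,-14.4,-8.2,-5.6,0,0,0,0,-22.9,-11.7,-8.7,0,0,0,0,-31.8,-14.4,-11.9,0,0,0,0,-40.8,-16.2,-15,0,0,0,0,-50,-17,-18.2,0,0,0,0,-59.3,-16.9,-21.3,0,0,0,0,-68.5,-16,-24.5,0,0]
}}

```text
clock: 9.95
tcp_pos: [537.0, 33.0, 205.5]
tcp_rot: [-2.816, -0.005, -0.042]
ft_force: [-8.9, -12.7, 10.0]
gripper_width: 0.124
```

Run:
```python
from arc import *
s=r.sense();print(s['clock'],s['tcp_pos'],s['tcp_rot'],s['ft_force'],s['gripper_width'])
plan(s,[538.8,87,128],92.4,np.arange(.6,-.06,-.1))
t=r.snapshot('top');cv2.imwrite('pics/t7.png',cv2.resize(t['color'][155:245,225:325,::-1],(667,600),interpolation=cv2.INTER_CUBIC))
```

```text
9.95 [537.00738774  33.03490378 205.45729556] [-2.8163398  -0.00482599 -0.04152533] [ -8.94901441 -12.70824902  10.03993762] 0.12391112320330329
0.6 [-0.2 -1.3  1.7] [ 0.27 -0.35 -0.16]
0.5 [ -0.2 -10.3  -0.3] [-2.88 -0.34 -0.17]
0.4 [ -0.2 -19.5  -1.5] [-6.03 -0.34 -0.18]
0.3 [ -0.3 -28.7  -1.7] [-9.18 -0.33 -0.18]
0.2 [ -0.3 -38.   -1. ] [-12.33  -0.33  -0.19]
0.1 [ -0.3 -47.    0.6] [-15.48  -0.32  -0.2 ]
0.0 [ -0.4 -55.9   3.1] [-18.63  -0.32  -0.21]
```

View pics/t7.png

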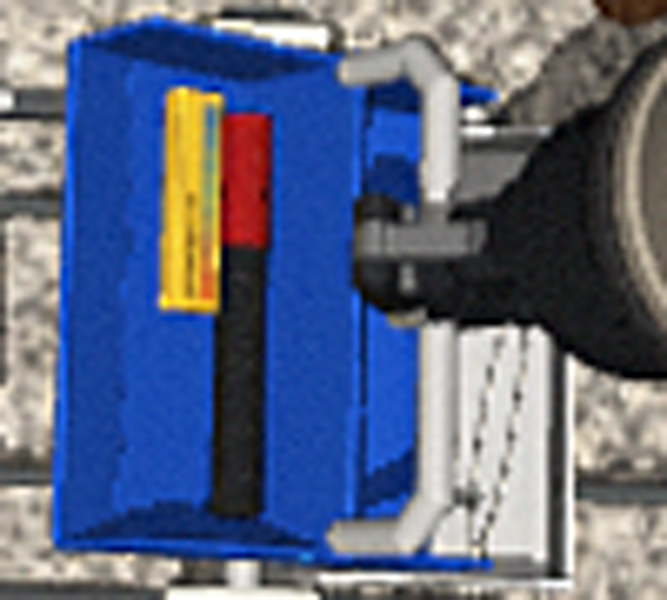

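The tweezers are lying in the pan (480–520, 340–550 in the crop), and the strips and marker are still in the left bay. Levelling now.

Emit:
{"name": "step_arm", "arguments": {
  "deltas": [0,0,-10,-0.3,-3,0,0,0,0,-19.5,-1.5,-6,0,0,0,0,-28.7,-1.7,-9.2,0,0,0,0,-38,-1,-12.3,0,0,0,0,-47,0.6,-15.5,0,0,0,0,-53,2.2,-17.5,0,0,0,0,-56,3.1,-18.6,0,0,0,0,-56,3.1,-18.6,0,0]
}}

```text
clock: 10.8
tcp_pos: [539.4, 91.6, 222.7]
tcp_rot: [3.14, -0.008, -0.036]
ft_force: [-3.1, 1.1, 8.9]
gripper_width: 0.125
```

```bash
cat > tilt.py <<'E'
from arc import *
np.set_printoptions(suppress=True,precision=3)
s=r.sense();print(s['clock'],s['tcp_pos'],s['tcp_rot'],s['ft_force'],s['gripper_width'])
def tilt(t):
    W=world(t);hsv=cv2.cvtColor(t['color'],cv2.COLOR_RGB2HSV);X,Y,Z=np.moveaxis(W,-1,0)
    b=(hsv[...,0]>105)&(hsv[...,0]<130)&(hsv[...,1]>150)
    m=b&(X>475)&(X<600)&(abs(Y-89)>8)&(abs(Y-89)<50)&(Z>100)&(Z<160)
    p=W[m];A=np.c_[p[:,:2]-[538,89],np.ones(len(p))];k=np.ones(len(p),bool)
    for _ in range(5):
        q=np.linalg.lstsq(A[k],p[k,2],rcond=None)[0];k=abs(A@q-p[:,2])<4
    print('floor slope x,y,z0',q,k.sum())
if __name__=='__main__':
    tilt(pickle.load(open('top0.pkl','rb')));t=r.snapshot('top');tilt(t)
    plan(s,[538.8,87,128],92.4,[0])
    cv2.imwrite('pics/t%d.png'%(s['clock']*100),cv2.resize(t['color'][130:300,140:380,::-1],(800,566),interpolation=cv2.INTER_CUBIC))
E
python3 tilt.py;ls pics
```

```text
10.8 [539.355  91.6   222.665] [ 3.14  -0.008 -0.036] [-3.075  1.059  8.896] 0.12492423881808859
floor slope x,y,z0 [  0.001  -0.    127.937] 989
floor slope x,y,z0 [ -0.006  -0.021 127.115] 286
0 [-0.4  4.6  2.3] [ 0.1  -0.44  0.07]
c0.png
s5.png
s6.png
scene0.png
t1080.png
t2.png
t4.png
t5.png
t6.png
t7.png
top0.png
w1.png
w3.png
```

Emit:
{"name": "step_arm", "arguments": {
  "deltas": [0,0,4,2,0,-0.4,0,0,0,4,2,0,-0.4,0,0,0,4,2,0,-0.4,0]
}}

```text
clock: 11.15
tcp_pos: [539.4, 88.4, 222.6]
tcp_rot: [-3.14, -0.002, -0.036]
ft_force: [-12.6, 3.1, 25.4]
gripper_width: 0.122
```

```bash
python3 tilt.py
```

```text
11.15 [539.363  88.438 222.594] [-3.14  -0.002 -0.036] [-12.553   3.091  25.36 ] 0.12232056781866804
floor slope x,y,z0 [  0.001  -0.    127.937] 989
floor slope x,y,z0 [  0.003  -0.006 128.391] 357
0 [-0.5  1.5  2.2] [-0.07 -0.12  0.05]
```

Emit:
{"name": "step_arm", "arguments": {
  "deltas": [0,0,1.2,-0.5,0,0,0,0,0,1.2,-0.5,0,0,0]
}}

```text
clock: 11.4
tcp_pos: [539.2, 87.6, 222.9]
tcp_rot: [-3.139, -0.002, -0.036]
ft_force: [0.4, 2.8, -6.4]
gripper_width: 0.121
```

```bash
python3 tilt.py
```

```text
11.4 [539.166  87.562 222.857] [-3.139 -0.002 -0.036] [ 0.429  2.795 -6.377] 0.12148472212422358
floor slope x,y,z0 [  0.001  -0.    127.937] 989
floor slope x,y,z0 [  0.005   0.026 127.514] 362
0 [-0.4  0.6  2.5] [-0.15 -0.13  0.06]
```

Emit:
{"name": "step_arm", "arguments": {
  "deltas": [0.3,0,0,0,0,0,0,0.3,0,0,0,0,0,0,0.3,0,0,0,0,0,0,0.3,0,0,-25,0,0,0,0.3,0,0,-60,0,0,0,0.3,0,30,-85,0,0,0,0.3,0,80,-85,0,0,0,0.3,0,130,-85,0,0,0]
}}

```text
clock: 12.25
tcp_pos: [534.5, -43.6, 308.8]
tcp_rot: [-3.139, -0.004, -0.034]
ft_force: [1.2, -0.6, 0.4]
gripper_width: 0.298
```

Emit:
{"name": "step_arm", "arguments": {
  "deltas": [0.3,-20,50,0,0,0,0,0.3,-20,100,0,0,0,0,0.3,-20,150,0,0,0,0,0.3,-20,150,0,0,0,0]
}}

```text
clock: 12.65
tcp_pos: [508.0, -199.5, 308.5]
tcp_rot: [-3.141, -0.004, -0.042]
ft_force: [-0.5, 0.0, 0.9]
gripper_width: 0.299
```

```bash
python3 tilt.py
python3 - <<'E'
from tilt import *
for n in (pickle.load(open('top0.pkl','rb')),r.snapshot('top')):
    W=world(n);X,Y,Z=np.moveaxis(W,-1,0)
    m=(X>475)&(X<600)&(abs(Y-91)<14)&(Z>205)&(Z<235);print(m.sum(),W[m].mean(0))
t=r.snapshot('scene');cv2.imwrite('pics/s9.png',cv2.resize(t['color'],(800,600))[:,:,::-1])
E
ls pics
```

```text
12.65 [ 507.965 -199.486  308.524] [-3.141 -0.004 -0.042] [-0.478  0.01   0.889] 0.2990252217217281
floor slope x,y,z0 [  0.001  -0.    127.937] 989
floor slope x,y,z0 [ -0.001   0.015 127.913] 1431
0 [  18.4 -287.5   88.3] [-0.02 -0.26 -0.29]
12.7 [ 508.528 -197.013  308.397] [-3.14  -0.004 -0.04 ] [ 0.503 -0.75   0.03 ] 0.3010682214069226
373 [536.958  89.531 222.463]
369 [537.081  88.325 222.689]
c0.png
s5.png
s6.png
s9.png
scene0.png
t1080.png
t1115.png
t1140.png
t1265.png
t2.png
t4.png
t5.png
t6.png
t7.png
top0.png
w1.png
w3.png
```

View pics/t1265.png

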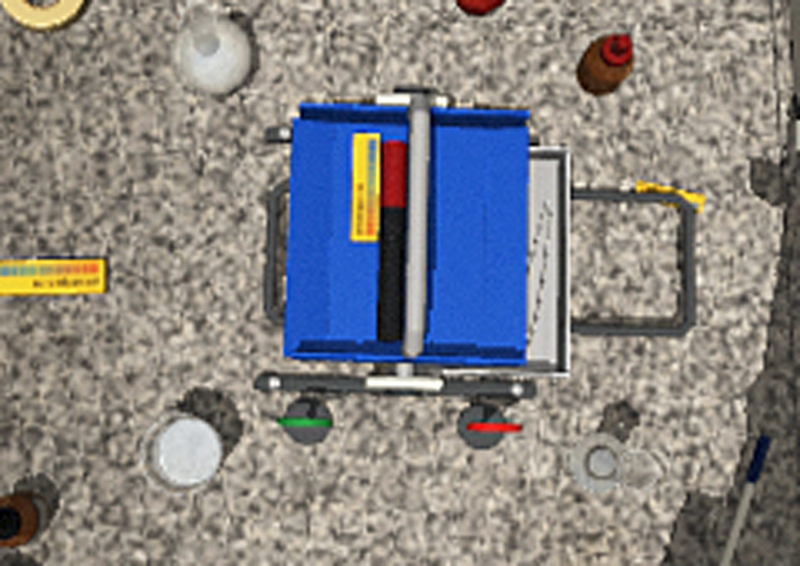

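View pics/s9.png

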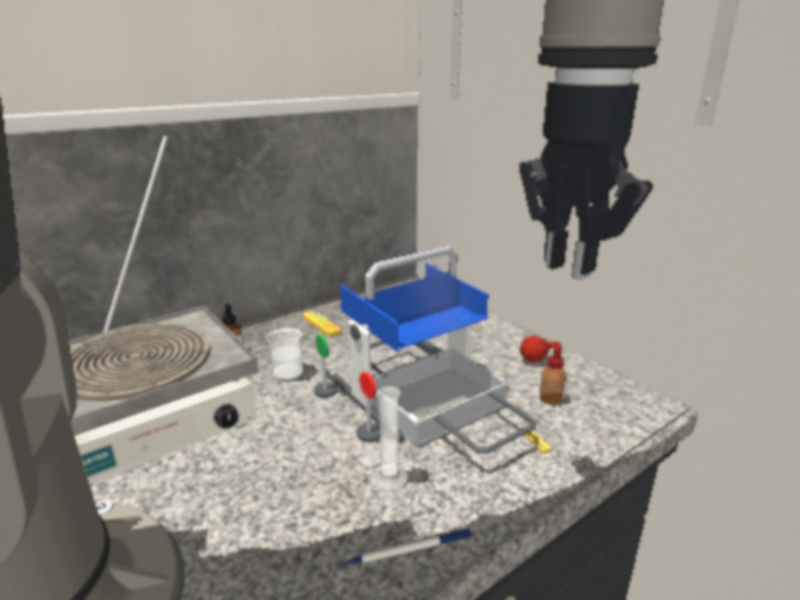

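The right bay is empty, the tweezers can be seen in the pan, the left bay still holds the strips and marker, and the bystanders haven't moved. The tilt is about −0.015 rad, which is level enough. Handing in.

```bash
python3 -c "
from workcell import r
print(r.hand_in())"
```

```text
the job is handed in; nothing more can be done
None
```

The right bay, beside the red flag, is emptied into the pan, the caddy is back level, and the job is handed in at about 12.7 s.

I gripped the right wire loop and drew the pan out about 67 mm with the caddy level. Then I gripped the handle bar, tipped the caddy right to about 1.38 rad, brought it back level, let go and moved clear.

**Last checks:**
- **Right bay:** empty.
- **Pan:** the tweezers are visible in it. The spoon was seen in it while the caddy was tipped, but the caddy hides it in the last views.
- **Left bay:** the marker and strips are still there.
- **Glassware and bottle:** none looks moved.
- **Level:** the floor measures about 0.015 rad low on the right, close to the noise of the measurement. I did not correct it.
- **Force:** the wrist force briefly reached about 29 N while levelling. I eased it off before letting go.

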